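# Sort out the mixed-up tops of three game piles

## Robot

A 7-joint arm with a two-finger parallel gripper is mounted at the origin on the work surface. World frame = base frame: x ahead of the robot, y to its left, z up, the work surface at z = 0. Lengths are in m, angles in rad, forces in N, time in s.
With the tool pointing down it reaches from about 0.4 to 0.875 m from the base axis. Payload 19.3 kg.
Tool frame: the origin (TCP) lies on the centre line of the jaws, within the pads' length; the fingertips stand 14 mm ahead of it and the grasp point (between the pads) lies 5 mm behind it (bot.tip_extent is the distance from the TCP to the fingertips, in m); z points along the fingers, y is the line along which they close (so a half turn about z gives the same grasp; the last joint's range is limited). The gripper opens to 85 mm and grips with 20 to 120 N. Pads are 22 mm wide; open, the fingers measure 114 mm over their backs; the gripper's body (76 mm by 85 mm) begins 54 mm behind the grasp point. The pads swing forward as they close: fully open they stand 13 mm farther back than shut.
Start: joints at [-1.42, 0.521, -0.036, 1.599, 0.021, 1.021, -0.113], TCP at [0.137, 0.61, 0.245] pointing down, gripper open.
Joint ranges: [-2.91, 2.91], [-0.3, 2.13], [-1.5, 1.42], [0.17, 2.43], [-1.26, 4.41], [0.16, 1.93], [-2.52, 2.52]. Speed limits (rad/s): [1.89, 1.89, 2.39, 2.39, 3.01, 3.01, 3.01].

## Interface

Orientations are given as [roll, pitch, yaw] about the fixed x, y, z axes, in that order (R = Rz(yaw) Ry(pitch) Rx(roll)).
In Python, from workcell import monitor, grab_frame, camera_model, bot gives the robot as it stands.
- The arm moves only by the tool move_arm, never from a script. Its argument "moves" is a list of rows, each a list of 4 numbers: the shift along the world's x, y, z in mm, then the turn about the world's z in rad. A call has 1 to 12 rows; each row is the pose to reach, as a shift and turn from the pose commanded when the call began; what a row does not reach only later rows make up. A row lasts 1/8 s, in which the tool goes at most 62.5 mm and 10.7 degrees, less where a joint would pass 70% of its speed; a pose out of reach is approached as far as the arm can. A call with a gripper value outside its range is refused whole. "gripper" is the opening, from 0 (shut) to 1 (fully open), set as the call begins (left out, the last holds). The fingers move at their own pace and stop on an object; "newtons" is the grip in N (left out, the last holds). Time passes only in rows, so rows that repeat a pose let the fingers close. It gives the time, the measured TCP pose, the force, the opening and the grip force at its end, in the units of the state.
- monitor.observe(): the state, without advancing time (a new reading comes with each control period).
- grab_frame(name): name is "scene" or "top"; returns the picture (400x640x3 uint8, blue, green, red); there is no depth.
- camera_model(name): a dict with "vfov" (degrees; the focal length in pixels is half the picture's height over the tangent of half this angle, whatever the lens; pixels are square), "cx", "cy" (the principal point, pixels), "R" (3x3) and "t" (3): a world point X has camera coordinates R X + t. Camera axes: x right, y down, z forward; pixel columns grow to the right and rows downward; lengths in m; the calibration is good to about 2 mm. A picture is of the moment at which its call begins. camera_model takes no time and is no camera call.
- bot.job_done(): hands the job in; it is judged then, once.
The state is a dict: "clock": time; "qpos": joint angles; "qd": joint speeds; "joint_efforts": joint torques, N m; "position": TCP position; "tool_rot": TCP orientation; "force": force on the tool from outside, world axes, zero at the start; "moment": the same for the moment, N m; "grip_width": finger opening in m; "finger_force": force on a finger pad.
Only numpy, scipy, OpenCV 4.12 (cv2) and the standard library are available. Lean on these libraries where they do the work, as an engineer would, in place of code of your own. Each camera call takes 0.05 s, during which the arm holds its last target. There are 200 camera calls.

## Task

Customers have mixed up the games on the display table: the top item of each of the three piles belongs on another pile. Put the card game, the tin and the domino box each flat and right way up on the pile of its own kind, centred and squared up with it; the empty riser is free for parking one on the way. Do not push aside or knock over the meeple (the wooden figure), the chess king and the sand timer that stand among the piles.

Things in the scene. Friction and masses are not known exactly. Their poses are not given: they have to be found in the camera images.
- card_box: The loose card game: an off-white paperboard box, 92 mm (its x) by 65 mm (its y) by 24 mm high, about 0.16 kg, lying flat with a grey panel and a fan of cards on its top; at the start it lies on top of the domino pile. Origin: centre of its underside, z up.
- domino_box: The loose domino game: a brown wooden box with sliding lid, 150 mm (its x) by 44 mm (its y) by 32 mm high, about 0.26 kg, lying flat, a domino drawn on its lid; at the start it lies across the top of the tin pile. Origin: centre of its underside, z up.
- tin: The loose tin game: a flat round bare-metal tin, 66 mm in diameter and 28 mm high, about 0.14 kg, lying flat, lid up; at the start it lies on top of the card pile. Origin: centre of its underside, z up; its turn does not matter.
- card_pile: Card pile: a fixed flat black display riser (120 by 95 by 30 mm high) and centred on it a pile of two card games like card_box, fixed. Origin: centre of the riser's underside, on the table; x along the cards' long side (92 mm), z up. The top of the pile is 78 mm above the origin.
- tin_pile: Tin pile: a fixed flat black display riser (105 by 105 by 30 mm high) and centred on it a pile of two tins like tin, fixed. Origin: centre of the riser's underside, on the table, z up. The top of the pile is 86 mm above the origin.
- domino_pile: Domino pile: a fixed flat black display riser (175 by 75 by 30 mm high) and centred on it a pile of two domino boxes like domino_box, fixed. Origin: centre of the riser's underside, on the table; x along the boxes' long side (150 mm), z up. The top of the pile is 94 mm above the origin.
- empty_riser: Empty display riser: a fixed black block with a flat bare top, 150 mm (its x) by 100 mm (its y) by 70 mm high, nothing on it. Origin: centre of its underside, on the table, z up.
- meeple: Loose standing red wooden figure with two legs, arms out and a round head, 24 mm (x) by 72 mm (y), 82 mm high; a shop sample, to be left alone. Origin: centre of its underside, z up.
- chess_king: Loose standing dark wooden chess king, base 42 mm in diameter, 97 mm high; a shop sample, to be left alone. Origin: centre of its underside, z up.
- sand_timer: Loose standing sand timer, wooden end discs 48 mm in diameter, 88 mm high; a shop sample, to be left alone. Origin: centre of its underside, z up.
Not all that is in view belongs to the job. What is shaped like the card_box but turquoise or yellow is not meant.

How it is judged:
At the end, for the whole second after the job is handed in: Card game, tin and domino box each rest right way up (within 0.1 rad of level) directly on the pile of their kind (underside within 5 mm of its top), centred within 14 mm; card game and domino box turned within 0.2 rad of the boxes below, either way round (horizontal distance between card_box and card_pile below 0.014 m and z of card_box in the frame of card_pile between 0.073 and 0.083 m and angle between each of card_box, tin, domino_box's own z axis and vertical below 0.1 rad and linear speed of each of card_box, tin, domino_box below 0.02 m/s and angle between the x axis of card_box and the x axis of card_pile, either way round below 0.2 rad and horizontal distance between tin and tin_pile below 0.014 m and z of tin in the frame of tin_pile between 0.081 and 0.091 m and horizontal distance between domino_box and domino_pile below 0.014 m and z of domino_box in the frame of domino_pile between 0.089 and 0.099 m and angle between the x axis of domino_box and the x axis of domino_pile, either way round below 0.2 rad); the robot touches nothing.
It fails at once if The meeple is shifted by more than 25 mm or knocked over (distance of meeple from where it was at the start of the episode above 0.025 m or angle between meeple's own z axis and vertical above 0.4 rad).
It fails at once if The chess king is shifted by more than 25 mm or knocked over (distance of chess_king from where it was at the start of the episode above 0.025 m or angle between chess_king's own z axis and vertical above 0.4 rad).
It fails at once if The sand timer is shifted by more than 25 mm or knocked over (distance of sand_timer from where it was at the start of the episode above 0.025 m or angle between sand_timer's own z axis and vertical above 0.4 rad).
It also fails if it takes over 122 s, if anything falls off the work surface, if the arm or the gripper's body presses on something with over 40 N, if the wrist force passes 120 N, or if a joint passes its speed limit or range.

## Working session

There is one attempt and no reset: what is moved stays moved. The work goes in short steps, Python scripts to look and compute and a tool call to move; the robot and the scene stay as the last step left them, time stands still between calls to the robot, and variables do not carry over. Pictures are saved under pics/ and viewed, at most 15 in all, crops included, and the job is handed in when it is done.

Besides the shell and the picture viewer there is one more tool, called after "Call:" by a JSON object that holds its "fn" and its "kwargs", one argument or row to a line. move_arm: Moves the arm, as the interface text tells. Its arguments: {"type":"object","properties":{"moves":{"type":"array","items":{"type":"array","items":{"type":"number"}}},"gripper":{"type":"number"},"newtons":{"type":"number"}},"required":["moves"]}

```bash
mkdir -p pics; ls; python3 - <<'E'
from workcell import monitor, grab_frame, camera_model, bot
import cv2
for n in("scene","top"):
    f=grab_frame(n); cv2.imwrite(f"pics/{n}0.png",f); print(n,camera_model(n))
print(monitor.observe())
E
```

```text
pics
scene {'vfov': 51.42648478912873, 'cx': 325.08188425043716, 'cy': 196.32116812541298, 'R': array([[-0.47846931,  0.87788037,  0.01982887],
       [ 0.62908211,  0.35844711, -0.68976182],
       [-0.61263596, -0.31755587, -0.72376478]]), 't': array([ 0.24834283, -0.23799712,  1.26026221])}
top {'vfov': 46.40782210119051, 'cx': 316.4445171968863, 'cy': 193.4817268284992, 'R': array([[-0.17698916, -0.9842012 , -0.00477875],
       [-0.96041706,  0.1737692 , -0.21772306],
       [ 0.2151137 , -0.03394503, -0.97599889]]), 't': array([0.0703016 , 0.47010815, 1.00486918])}
{'clock': 0.1, 'qpos': array([-1.42018364,  0.52192643, -0.03629393,  1.59994068,  0.02118175,
        1.02111117, -0.11281808]), 'qd': array([-0.00075456, -0.0002015 , -0.00053728, -0.00189036,  0.0015732 ,
        0.00094541, -0.00098363]), 'joint_efforts': array([ 3.48704765e-03, -9.28495789e+01,  1.98381208e+00, -3.70529401e+01,
        1.81222439e-02,  5.45181858e-03,  2.47152587e-05]), 'position': array([0.13687285, 0.60953569, 0.24480479]), 'tool_rot': array([-3.14059390e+00,  7.14988790e-05,  2.92071217e+00]), 'force': array([-0.29785215, -0.25279071, -0.35655215]), 'moment': array([0.01295927, 0.01312193, 0.03357725]), 'finger_force': 0.0, 'grip_width': 0.08531842784875136}
```

View pics/scene0.png

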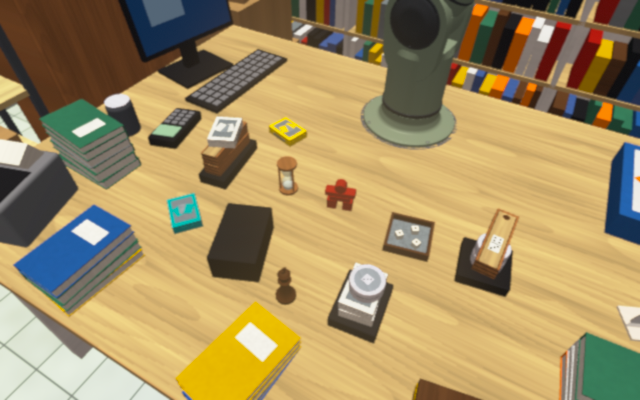

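View pics/top0.png

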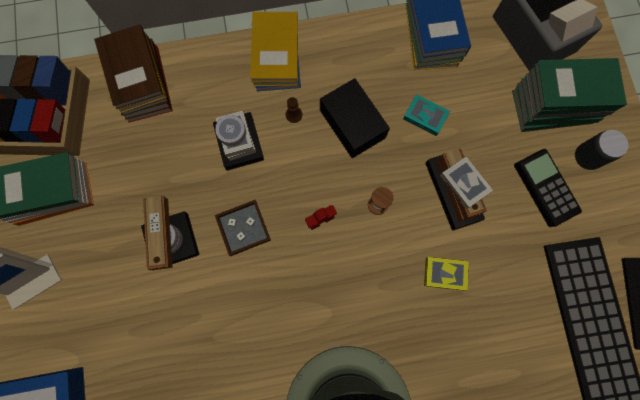

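Scene view: the card pile with the tin is at (362,295), the tin pile with the domino box at (490,250), and the domino pile with the off-white card box at (228,150). The empty riser is at (241,241), the meeple at (340,194), the king at (285,285) and the timer at (287,175).
Candidates for card_box in the top view: off-white (467,182), turquoise (427,114) and yellow (447,273). The off-white one on the domino pile fits. I'll confirm it in an enlarged crop.

```bash
python3 - <<'E'
import cv2,numpy as np
a=cv2.imread('pics/top0.png');b=cv2.imread('pics/scene0.png')
def c(im,u,v):
    o=cv2.resize(im[v-50:v+50,u-44:u+44],None,fx=3,fy=3,interpolation=cv2.INTER_CUBIC)
    o=cv2.convertScaleAbs(o,alpha=1.3)
    for k in range(0,88,10):
        cv2.line(o,(3*k,0),(3*k,6 if k%20 else 12),(0,0,255),1)
    for k in range(0,100,10):
        cv2.line(o,(0,3*k),(6 if k%20 else 12,3*k),(0,0,255),1)
    cv2.putText(o,f"{u-44},{v-50}",(15,20),0,.4,(0,0,255),1)
    return o
r1=np.hstack([c(a,238,140),c(a,170,235),c(a,460,190)])
r2=np.hstack([c(b,362,300),c(b,490,250),c(b,228,150)])
cv2.imwrite('pics/crop.png',np.vstack([r1,r2]))
E
```

```text
(no output)
```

View pics/crop.png

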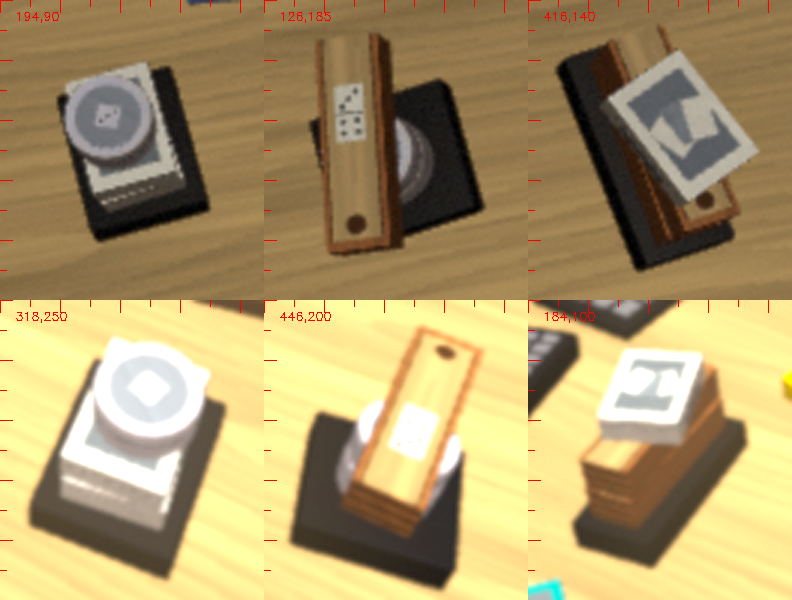

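The crop confirms that the off-white box with the grey panel, at (467,182) in the top view, is card_box. The tin top is at (230,129), and the domino box lies across the tins at (158,233). Next I fit rectangles of known size to the ray-cast corners.

```bash
cat > h.py <<'E'
import numpy as np,cv2
from scipy.optimize import least_squares
from workcell import monitor, grab_frame, camera_model, bot
M={n:camera_model(n) for n in("top","scene")}
def ray(n,uv,z):
    m=M[n];f=200/np.tan(np.radians(m["vfov"])/2)
    uv=np.atleast_2d(uv).astype(float)
    d=np.c_[(uv[:,0]-m["cx"])/f,(uv[:,1]-m["cy"])/f,np.ones(len(uv))]@m["R"]
    c=-m["R"].T@m["t"]
    return (c+d*((z-c[2])/d[:,2])[:,None])[:,:2]
def proj(n,P):
    m=M[n];f=200/np.tan(np.radians(m["vfov"])/2)
    p=np.atleast_2d(P)@m["R"].T+m["t"]
    return np.c_[p[:,0]/p[:,2]*f+m["cx"],p[:,1]/p[:,2]*f+m["cy"]]
def rect(P,loc,g):
    "P world corners, loc known local corners -> x,y,yaw, rms"
    def e(q):
        c,s=np.cos(q[2]),np.sin(q[2]);return (loc@np.array([[c,s],[-s,c]])+q[:2]-P).ravel()
    r=min((least_squares(e,[*P.mean(0),g+k*np.pi/2]) for k in range(4)),key=lambda r:r.cost)
    return np.round(r.x,4),"rms mm",round(1e3*np.sqrt(2*r.cost/len(P)),1)
def crop(o,P): return np.array(P)/3+np.array(o)-1/3
def cyc(l,w,idx=(0,1,2,3)): return np.array([[l,w],[-l,w],[-l,-w],[l,-w]])[list(idx)]/2
E
python3 - <<'E'
from h import *
for n in M: print(n,-M[n]["R"].T@M[n]["t"])
print("tin",ray("top",crop((194,90),[(109,117)]),.106), "scene",ray("scene",crop((318,250),[(150,384-300)]),.106))
def go(name,o,z,P,l,w,idx):
    W=ray("top",crop(o,P),z)
    print(name,rect(W,cyc(l,w,idx),0),rect(W,cyc(l,w,idx)*[-1,1],0)[2], "edges",np.round(1e3*np.linalg.norm(np.diff(W,axis=0),axis=1)))
# corners clockwise in the image (camera sees from above -> clockwise in world as well)
cw=lambda l,w:None
go("card_pile top",(194,90),.078,[(148,63),(182,180),(97,195)],.092,.065,(3,2,1))
go("card_pile riser",(194,90),.03,[(172,68),(207,208),(97,240)],.12,.095,(3,2,1))
go("domino",(126,185),.118,[(54,35),(116,35),(125,247),(67,253)],.15,.044,(1,0,3,2))
go("tin riser",(126,185),.03,[(47,120),(179,80),(218,208)],.105,.105,(1,0,3))
go("card",(416,140),.118,[(152,53),(230,150),(155,200),(79,100)],.092,.065,(3,2,1,0))
go("dom riser",(416,140),.03,[(205,235),(112,268),(30,65)],.175,.075,(1+2,2,1)[::1])
go("dom riser'",(416,140),.03,[(205,235),(112,268),(30,65)],.175,.075,(0,3,2))
go("dom top",(416,140),.094,[(137,25),(212,212),(160,228),(82,42)],.15,.044,(3,2,1,0))
go("empty",(0,0),.07,3*np.array([(355,80),(388,124),(352,156),(321,97)]),.15,.1,(3,2,1,0))
print("king/meeple/timer bases",ray("top",[(294,118),(320,218),(376,210)],0.01),ray("scene",[(286,297),(340,206),(287,188)],0.01))
E
```

```text
top [0.24778138 0.02161091 1.08344054]
scene [1.0406261  0.26749775 0.74304771]
tin [[0.6422611  0.15016775]] scene [[0.64026681 0.15051801]]
card_pile top (array([0.6407, 0.1444, 0.101 ]), 'rms mm', np.float64(3.1)) 50.1 edges [98. 65.]
card_pile riser (array([0.6392, 0.1456, 0.112 ]), 'rms mm', np.float64(2.5)) 67.4 edges [121.  89.]
domino (array([0.4401, 0.3321, 4.6224]), 'rms mm', np.float64(76.4)) 109.4 edges [ 44. 149.  40.]
tin riser (array([ 0.434 ,  0.3319, -1.4247]), 'rms mm', np.float64(1.3)) 68.8 edges [103. 104.]
card (array([ 0.4294, -0.3319,  0.4138]), 'rms mm', np.float64(2.4)) 65.2 edges [87. 66. 88.]
dom riser (array([ 0.4071, -0.3541,  4.4351]), 'rms mm', np.float64(54.5)) 88.8 edges [ 77. 169.]
dom riser' (array([ 0.4338, -0.3303,  3.3007]), 'rms mm', np.float64(3.0)) 60.4 edges [ 77. 169.]
dom top (array([ 0.4347, -0.336 ,  6.4211]), 'rms mm', np.float64(2.1)) 42.8 edges [147.  40. 147.]
empty (array([ 0.6424, -0.1317,  0.374 ]), 'rms mm', np.float64(10.0)) 100.8 edges [132. 114. 160.]
king/meeple/timer bases [[ 0.68034712  0.00482114]
 [ 0.425289   -0.01351553]
 [ 0.42065079 -0.14570843]] [[ 0.69980236  0.01029046]
 [ 0.43052386 -0.00788814]
 [ 0.44187297 -0.1498524 ]]
```

Call:
{"fn": "move_arm", "kwargs": {
  "moves": [
    [100,-90,35,0.1],
    [504,-459,35,0.32],
    [504,-459,35,0.32],
    [504,-459,35,0.32],
    [504,-459,35,0.32],
    [504,-459,35,0.32],
    [504,-459,35,0.32],
    [504,-459,35,0.32],
    [504,-459,35,0.32],
    [504,-459,35,0.32],
    [504,-459,35,0.32],
    [504,-459,35,0.32]
  ],
  "gripper": 1,
  "newtons": 30
}}

```text
clock: 1.6
position: [0.6432, 0.146, 0.2794]
tool_rot: [-3.139, -0.0, -3.049]
force: [-0.7, 0.7, 0.7]
grip_width: 0.0856
finger_force: 0.0
```

```bash
python3 - <<'E'
from h import *
def go(name,o,z,P,l,w,idx):
    W=ray("top",crop(o,P),z); print(name,rect(W,cyc(l,w,idx),0))
go("domino",(126,185),.118,[(54,35),(116,35),(125,247),(67,253)],.15,.044,(0,3,2,1))
s=monitor.observe();print(s["clock"],s["position"],s["tool_rot"],bot.tip_extent)
E
```

```text
domino (array([0.4401, 0.3321, 6.2249]), 'rms mm', np.float64(2.6))
1.6 [0.64321708 0.14600957 0.27940109] [-3.13932349e+00 -2.68677816e-04 -3.04850881e+00] 0.014
```

Call:
{"fn": "move_arm", "kwargs": {
  "moves": [
    [0,0,-50,0],
    [0,0,-110,0],
    [0,0,-120,0],
    [0,0,-120,0]
  ]
}}

```text
clock: 2.1
position: [0.6412, 0.1512, 0.1613]
tool_rot: [3.141, 0.0, -3.042]
force: [0.5, -0.3, -0.3]
grip_width: 0.0851
finger_force: 0.0
```

```bash
python3 - <<'E'
from h import *
s=monitor.observe();print(s["clock"],s["position"],s["tool_rot"],s["force"])
f=grab_frame("scene");g=grab_frame("top")
cv2.imwrite("pics/a.png",np.hstack([cv2.resize(f[200:340,290:430],None,fx=2.8,fy=2.8,interpolation=2),cv2.resize(g[60:200,170:310],None,fx=2.8,fy=2.8,interpolation=2)]))
E
```

```text
2.1 [0.64118916 0.1512065  0.16128372] [ 3.14148872e+00  2.86320583e-04 -3.04220058e+00] [ 0.490737   -0.31318804 -0.32476524]
```

View pics/a.png

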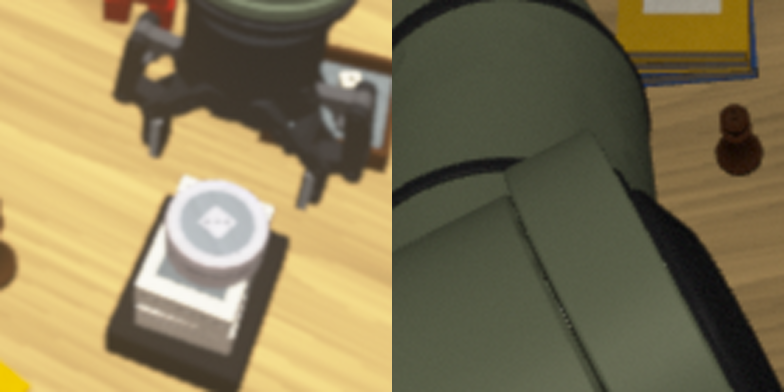

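The fingers straddle the tin at crop (215,220), which puts the tin near scene pixel (367,279). Now I descend and grip.

Call:
{"fn": "move_arm", "kwargs": {
  "moves": [
    [0,-1,-40,0],
    [0,-1,-63,0],
    [0,-1,-63,0],
    [0,-1,-63,0]
  ]
}}

```text
clock: 2.7
position: [0.642, 0.1501, 0.0994]
tool_rot: [3.141, 0.003, -3.042]
force: [0.8, 0.0, -0.5]
grip_width: 0.0849
finger_force: 0.0
```

Call:
{"fn": "move_arm", "kwargs": {
  "moves": [
    [0,0,0,0],
    [0,0,0,0],
    [0,0,0,0],
    [0,0,0,0],
    [0,0,0,0],
    [0,0,0,0],
    [0,0,0,0],
    [0,0,0,0]
  ],
  "gripper": 0.65,
  "newtons": 30
}}

```text
clock: 3.7
position: [0.6417, 0.15, 0.099]
tool_rot: [3.141, 0.002, -3.043]
force: [-2.2, -0.1, 10.5]
grip_width: 0.0653
finger_force: 30.6
```

Call:
{"fn": "move_arm", "kwargs": {
  "moves": [
    [0,0,30,0],
    [0,0,90,0],
    [0,0,130,0],
    [0,0,130,0],
    [0,0,130,0]
  ]
}}

```text
clock: 4.32
position: [0.6406, 0.1498, 0.227]
tool_rot: [-3.142, -0.0, -3.042]
force: [-0.9, -0.1, -1.1]
grip_width: 0.0647
finger_force: 34.7
```

```bash
python3 - <<'E'
from h import *
g=cv2.imread("pics/top0.png")
m=(g.max(2)<45).astype(np.uint8);m=cv2.morphologyEx(m,cv2.MORPH_OPEN,np.ones((3,3)))
n,l,st,c=cv2.connectedComponentsWithStats(m)
k=l[118,352];print(st[k]);cs,_=cv2.findContours((l==k).astype(np.uint8),0,2)
h=cv2.approxPolyDP(cv2.convexHull(cs[0]),4,True)[:,0];print(h.tolist(),np.round(ray("top",h,.07),3).tolist(),np.round(ray("top",h,0),3).tolist())
f=grab_frame("scene");cv2.imwrite("pics/b.png",np.hstack([cv2.resize(f[200:340,290:430],None,fx=2.8,fy=2.8,interpolation=2),cv2.resize(f[180:320,190:330],None,fx=2.8,fy=2.8,interpolation=2)]))
E
```

```text
[ 320   79   69   78 3143]
[[355, 79], [388, 130], [384, 138], [351, 156], [321, 112], [320, 99]] [[0.727, -0.152], [0.589, -0.202], [0.571, -0.188], [0.543, -0.106], [0.66, -0.058], [0.692, -0.062]] [[0.76, -0.164], [0.612, -0.217], [0.594, -0.203], [0.563, -0.115], [0.688, -0.064], [0.722, -0.067]]
```

View pics/b.png

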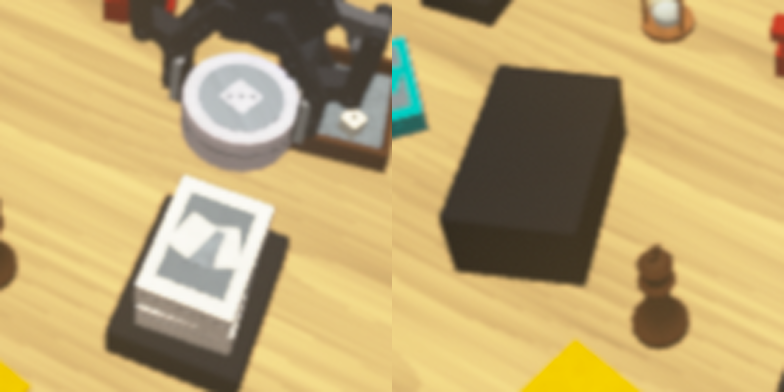

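The tin is held, crop (240,100), and the card pile top is now in plain view. I read the scene corners of the riser top and the card pile top.

```bash
python3 - <<'E'
from h import *
P=np.array([(108,66),(228,80),(186,233),(51,213)])/2.8+[190,180]
W=ray("scene",P,.07);print("riser",rect(W,cyc(.15,.1,(1,0,3,2)),0),rect(W,cyc(.15,.1,(0,3,2,1)),0))
P=np.array([(185,177),(274,207),(240,315),(136,288)])/2.8+[290,200]
W=ray("scene",P,.078);print("cards",rect(W,cyc(.092,.065,(1,0,3,2)),0),rect(W,cyc(.092,.065,(0,3,2,1)),0))
E
```

```text
riser (array([ 0.6438, -0.1298,  1.9363]), 'rms mm', np.float64(34.1)) (array([ 0.6438, -0.1298, -2.7704]), 'rms mm', np.float64(4.6))
cards (array([0.6442, 0.1492, 1.7199]), 'rms mm', np.float64(18.0)) (array([0.6442, 0.1492, 3.2817]), 'rms mm', np.float64(3.0))
```

Call:
{"fn": "move_arm", "kwargs": {
  "moves": [
    [3,-60,15,0],
    [3,-280,15,0],
    [3,-280,15,0],
    [3,-280,15,0],
    [3,-280,15,0],
    [3,-280,15,0],
    [3,-280,-60,0],
    [3,-280,-110,0],
    [3,-280,-130,0],
    [3,-280,-134,0],
    [3,-280,-134,0],
    [3,-280,-134,0]
  ]
}}

```text
clock: 5.88
position: [0.6449, -0.1303, 0.0953]
tool_rot: [-3.141, 0.003, -3.042]
force: [-0.3, 0.0, -0.1]
grip_width: 0.0653
finger_force: 34.7
```

Call:
{"fn": "move_arm", "kwargs": {
  "moves": [
    [0,0,-2,0],
    [0,0,-3,0],
    [0,0,-3,0]
  ]
}}

```text
clock: 6.25
position: [0.6441, -0.1302, 0.091]
tool_rot: [-3.142, 0.001, -3.043]
force: [-2.3, 0.4, 7.6]
grip_width: 0.0649
finger_force: 35.6
```

Call:
{"fn": "move_arm", "kwargs": {
  "moves": [
    [0,0,0,0],
    [0,0,0,0],
    [0,0,0,0],
    [0,0,0,0],
    [0,0,30,0],
    [0,0,90,0],
    [0,0,140,0],
    [0,0,140,0],
    [0,0,140,0]
  ],
  "gripper": 1
}}

```text
clock: 7.38
position: [0.6436, -0.13, 0.2298]
tool_rot: [3.141, -0.001, -3.042]
force: [0.5, 0.5, -0.2]
grip_width: 0.0856
finger_force: 0.0
```

```bash
python3 - <<'E'
from h import *
W=ray("scene",crop((184,100),[(100,47),(175,52),(152,135),(70,125)]),.118)
for i in ((1,0,3,2),(0,3,2,1)): print("card",rect(W,cyc(.092,.065,i),0))
g=grab_frame("top");f=grab_frame("scene")
cv2.imwrite("pics/c.png",np.hstack([cv2.resize(a,None,fx=4,fy=4,interpolation=2) for a in (g[90:190,194:282],f[250:350,318:406])]))
E
```

```text
card (array([ 0.4333, -0.3269,  1.9933]), 'rms mm', np.float64(25.0))
card (array([ 0.4333, -0.3269,  3.5783]), 'rms mm', np.float64(8.0))
```

View pics/c.png

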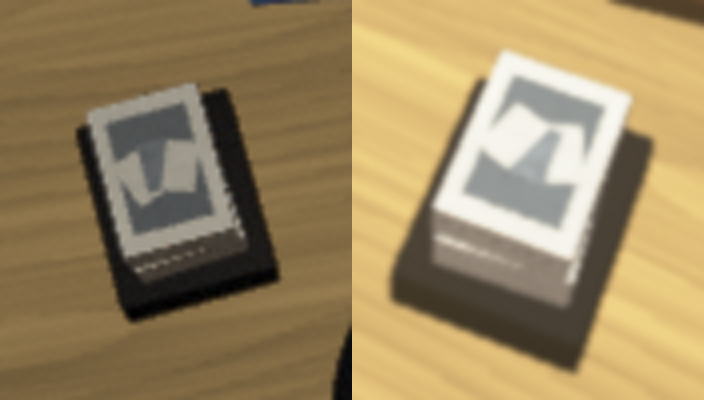

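The card pile top is clear: corners (197,84), (230,232), (127,258), (88,110) in the top crop, and (505,50), (632,92), (570,255), (437,207) in the scene crop.

```bash
python3 - <<'E'
from h import *
P=np.array([(197,84),(230,232),(127,258),(88,110)])/4+[194,90]
print(rect(ray("top",P,.078),cyc(.092,.065,(3,2,1,0)),0))
P=np.array([(153,50),(280,92),(218,255),(85,207)])/4+[318,250]
print(rect(ray("scene",P,.078),cyc(.092,.065,(0,3,2,1)),0))
# card via white mask top0
g=cv2.imread("pics/top0.png");hsv=cv2.cvtColor(g,cv2.COLOR_BGR2HSV)
m=((hsv[...,1]<60)&(hsv[...,2]>85)).astype(np.uint8);m[:, :425]=0;m[:150]=0;m[220:]=0;m[:,505:]=0
cs,_=cv2.findContours(m,0,2);c=max(cs,key=cv2.contourArea)
b=cv2.boxPoints(cv2.minAreaRect(c));print(b.round(1).tolist());W=ray("top",b,.118);print(W.mean(0),[np.linalg.norm(W[i]-W[i-1]).round(3) for i in range(4)],[np.arctan2(*(W[i]-W[i-1])[::-1]).round(3) for i in range(4)])
E
```

```text
(array([0.6426, 0.1459, 0.082 ]), 'rms mm', np.float64(2.0))
(array([0.6439, 0.148 , 3.2511]), 'rms mm', np.float64(1.5))
[[442.1000061035156, 172.5], [465.1000061035156, 154.6999969482422], [492.29998779296875, 189.8000030517578], [469.20001220703125, 207.60000610351562]]
[ 0.43033643 -0.33249934] [np.float64(0.093), np.float64(0.065), np.float64(0.094), np.float64(0.064)] [np.float64(0.424), np.float64(-1.097), np.float64(-2.73), np.float64(2.033)]
```

Call:
{"fn": "move_arm", "kwargs": {
  "moves": [
    [-213,-201,0,0.32],
    [-213,-201,0,0.32],
    [-213,-201,0,0.32],
    [-213,-201,0,0.32],
    [-213,-201,0,0.32],
    [-213,-201,0,0.32],
    [-213,-201,0,0.32],
    [-213,-201,-60,0.32],
    [-213,-201,-70,0.32],
    [-213,-201,-70,0.32]
  ]
}}

```text
clock: 8.72
position: [0.4315, -0.3305, 0.1605]
tool_rot: [3.141, -0.001, -2.721]
force: [-0.5, -0.3, -0.1]
grip_width: 0.0854
finger_force: 0.0
```

```bash
python3 - <<'E'
from h import *
s=monitor.observe();print(s["clock"],s["position"],s["tool_rot"])
g=grab_frame("top");f=grab_frame("scene")
cv2.imwrite("pics/d.png",np.hstack([cv2.resize(a,None,fx=4,fy=4,interpolation=2) for a in (g[140:240,405:505],f[80:180,180:280])]))
E
```

```text
8.725 [ 0.43153329 -0.33049545  0.16047252] [ 3.14061623e+00 -5.57229700e-04 -2.72101799e+00]
```

View pics/d.png

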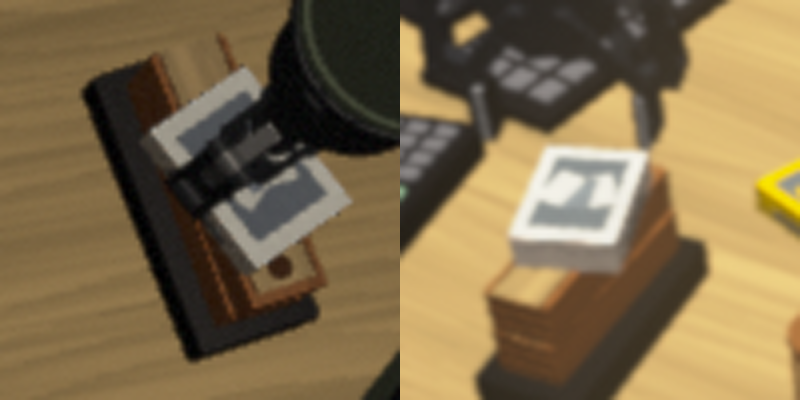

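The fingers line up across the card box's short side (top crop finger at (215,165), box centre about (255,175)). Going down and gripping.

Call:
{"fn": "move_arm", "kwargs": {
  "moves": [
    [0,-1,-30,0],
    [0,-1,-47,0],
    [0,-1,-47,0],
    [0,-1,-47,0]
  ]
}}

```text
clock: 9.32
position: [0.4313, -0.3324, 0.1142]
tool_rot: [-3.141, 0.001, -2.722]
force: [0.7, -0.4, -0.1]
grip_width: 0.0854
finger_force: 0.0
```

Call:
{"fn": "move_arm", "kwargs": {
  "moves": [
    [0,0,0,0],
    [0,0,0,0],
    [0,0,0,0],
    [0,0,0,0],
    [0,0,0,0],
    [0,0,0,0],
    [0,0,0,0]
  ],
  "gripper": 0.65,
  "newtons": 30
}}

```text
clock: 10.2
position: [0.4313, -0.3325, 0.1142]
tool_rot: [-3.14, 0.001, -2.723]
force: [-2.7, 1.3, 8.0]
grip_width: 0.0642
finger_force: 31.3
```

Call:
{"fn": "move_arm", "kwargs": {
  "moves": [
    [0,0,30,0],
    [0,0,80,0],
    [0,0,130,0],
    [0,0,130,0],
    [0,0,130,0]
  ]
}}

```text
clock: 10.82
position: [0.4306, -0.332, 0.243]
tool_rot: [3.141, -0.0, -2.723]
force: [-0.5, -0.3, -2.1]
grip_width: 0.0638
finger_force: 36.5
```

```bash
python3 - <<'E'
from h import *
g=grab_frame("top");f=grab_frame("scene")
cv2.imwrite("pics/e.png",np.hstack([cv2.resize(a,None,fx=4,fy=4,interpolation=2) for a in (g[140:240,405:505],f[80:180,180:280])]))
E
```

```text
(no output)
```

View pics/e.png

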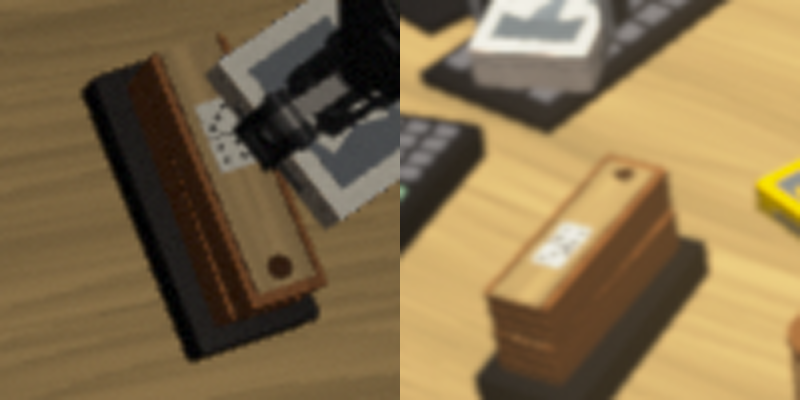

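The card box is held, and the bare domino pile is visible. Carrying the box to the card pile.

Call:
{"fn": "move_arm", "kwargs": {
  "moves": [
    [60,100,0,-0.1],
    [212,479,0,-0.32],
    [212,479,0,-0.32],
    [212,479,0,-0.32],
    [212,479,0,-0.32],
    [212,479,0,-0.32],
    [212,479,0,-0.32],
    [212,479,0,-0.32],
    [212,479,0,-0.32],
    [212,479,0,-0.32],
    [212,479,-60,-0.32],
    [212,479,-90,-0.32]
  ]
}}

```text
clock: 12.42
position: [0.6413, 0.1453, 0.1498]
tool_rot: [-3.14, -0.004, -3.043]
force: [0.8, 0.3, -1.2]
grip_width: 0.0641
finger_force: 36.5
```

```bash
python3 - <<'E'
from h import *
P=np.array([(220,37),(325,285),(258,305),(155,55)])/4+[405,140]
print(rect(ray("top",P,.094),cyc(.15,.044,(3,2,1,0)),0))
P=np.array([(612-400,155),(265,170),(147,308),(88,293)])/4+[180,80]
W=ray("scene",P,.094)
for i in((0,3,2,1),(1,0,3,2)):print(rect(W,cyc(.15,.044,i),0))
f=grab_frame("scene")
s=monitor.observe();print(s["position"],s["tool_rot"])
cv2.imwrite("pics/f.png",cv2.resize(f[200:350,290:440],None,fx=4,fy=4,interpolation=2))
E
```

```text
(array([ 0.4332, -0.3355,  0.1429]), 'rms mm', np.float64(3.3))
(array([ 0.4357, -0.3298,  3.2807]), 'rms mm', np.float64(2.8))
(array([ 0.4357, -0.3298,  1.7087]), 'rms mm', np.float64(75.7))
[0.64008001 0.14496894 0.14664467] [-3.13967103 -0.00768389 -3.0430582 ]
```

View pics/f.png

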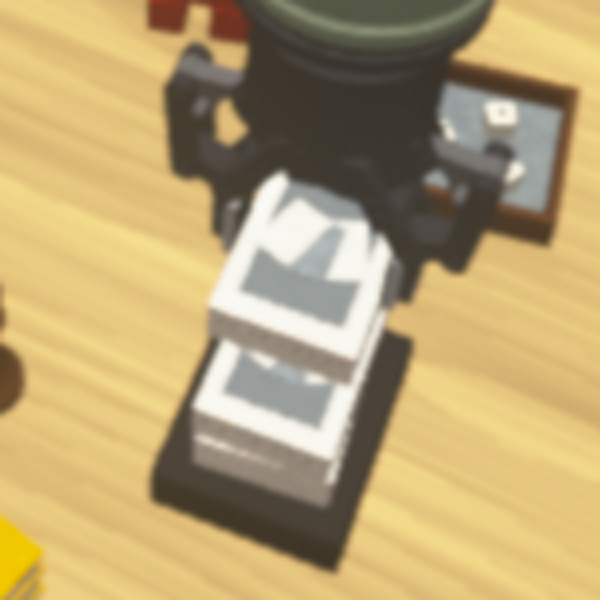

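The held box is above the pile and parallel to it: near edge (212,310)-(358,358), against the pile's near edge (196,405)-(330,457). Comparing the two in world coordinates.

```bash
python3 - <<'E'
from h import *
q=lambda P:np.array(P)/4+[290,200]
s=monitor.observe();z=s["position"][2]+.004;print(s["position"],s["tool_rot"])
a=ray("scene",q([(212,310),(358,358)]),z);b=ray("scene",q([(196,405),(330,457)]),.078)
for w in(a,b):
    d=w[1]-w[0];print(w.mean(0).round(4),np.arctan2(d[1],d[0]),np.linalg.norm(d))
E
```

```text
[0.64008001 0.14496894 0.14664467] [-3.13967103 -0.00768389 -3.0430582 ]
[0.6838 0.1538] 1.7118063929529597 0.06281297906136697
[0.6894 0.1524] 1.6681158388824144 0.06295712326876543
```

Call:
{"fn": "move_arm", "kwargs": {
  "moves": [
    [0,0,0,0],
    [0,0,0,0]
  ]
}}

```text
clock: 12.72
position: [0.6436, 0.1466, 0.1548]
tool_rot: [3.141, 0.002, -3.043]
force: [0.2, -0.0, -1.5]
grip_width: 0.0641
finger_force: 36.5
```

Call:
{"fn": "move_arm", "kwargs": {
  "moves": [
    [2,-1,-30,0],
    [2,-1,-50,0],
    [2,-1,-52,0],
    [2,-1,-52,0],
    [2,-1,-54,0],
    [2,-1,-54,0]
  ]
}}

```text
clock: 13.48
position: [0.6451, 0.1459, 0.0997]
tool_rot: [3.142, 0.001, -3.042]
force: [-0.3, -0.2, -1.6]
grip_width: 0.0644
finger_force: 36.5
```

Call:
{"fn": "move_arm", "kwargs": {
  "moves": [
    [0,0,-1,0],
    [0,0,-2,0],
    [0,0,-2,0]
  ]
}}

```text
clock: 13.85
position: [0.645, 0.1459, 0.0983]
tool_rot: [3.142, 0.001, -3.042]
force: [-5.8, -1.6, 13.1]
grip_width: 0.0642
finger_force: 38.2
```

Call:
{"fn": "move_arm", "kwargs": {
  "moves": [
    [0,0,0,0],
    [0,0,0,0],
    [0,0,0,0],
    [0,0,0,0],
    [0,0,30,0],
    [0,0,90,0],
    [0,0,130,0],
    [0,0,130,0],
    [0,0,130,0]
  ],
  "gripper": 1
}}

```text
clock: 14.98
position: [0.6446, 0.1457, 0.2267]
tool_rot: [-3.141, -0.001, -3.042]
force: [-0.7, -0.3, -0.7]
grip_width: 0.085
finger_force: 0.0
```

Call:
{"fn": "move_arm", "kwargs": {
  "moves": [
    [-205,186,0,-0.16],
    [-205,186,0,-0.16],
    [-205,186,0,-0.16],
    [-205,186,0,-0.16],
    [-205,186,0,-0.16],
    [-205,186,0,-0.16],
    [-205,186,0,-0.16],
    [-205,186,-50,-0.16],
    [-205,186,-60,-0.16],
    [-205,186,-60,-0.16],
    [-205,186,-60,-0.16]
  ]
}}

```text
clock: 16.35
position: [0.4406, 0.332, 0.1686]
tool_rot: [3.141, 0.001, 3.08]
force: [-0.5, -0.1, -0.0]
grip_width: 0.0859
finger_force: 0.0
```

```bash
python3 - <<'E'
from h import *
s=monitor.observe();print(s["clock"],s["position"],s["tool_rot"])
f=grab_frame("scene");g=grab_frame("top")
cv2.imwrite("pics/g.png",np.hstack([cv2.resize(a,None,fx=4,fy=4,interpolation=2) for a in (f[190:290,440:540],f[250:350,315:415])]))
E
```

```text
16.35 [0.44063337 0.33200551 0.16855089] [3.14058756e+00 1.15420673e-03 3.08018700e+00]
```

View pics/g.png

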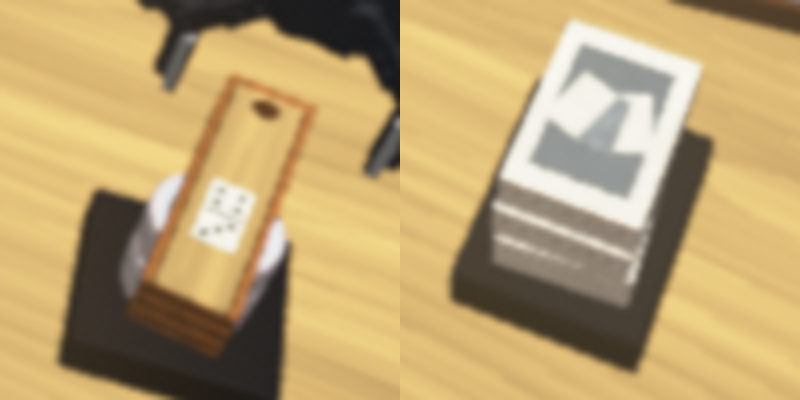

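The card box sits squared up on its pile (right crop). The domino's top corners in the scene crop are (232,74), (315,103), (235,320), (145,280).

```bash
python3 - <<'E'
from h import *
P=np.array([(232,74),(315,103),(235,320),(145,280)])/4+[440,190]
print(rect(ray("scene",P,.118),cyc(.15,.044,(0,3,2,1)),0))
P=np.array([(572-400,20),(302,67),(239,228),(101,182)])/4+[315,250]
print(rect(ray("scene",P,.102),cyc(.092,.065,(0,3,2,1)),0))
E
```

```text
(array([0.4415, 0.3345, 3.1013]), 'rms mm', np.float64(1.7))
(array([0.644 , 0.1494, 3.2455]), 'rms mm', np.float64(1.6))
```

Call:
{"fn": "move_arm", "kwargs": {
  "moves": [
    [0,0,-40,0],
    [0,0,-58,0],
    [0,0,-60,0],
    [0,0,-60,0],
    [0,0,-60,0]
  ]
}}

```text
clock: 17.08
position: [0.4404, 0.3321, 0.1083]
tool_rot: [3.141, 0.001, 3.081]
force: [-0.6, -0.7, -0.4]
grip_width: 0.0853
finger_force: 0.0
```

Call:
{"fn": "move_arm", "kwargs": {
  "moves": [
    [0,0,0,0],
    [0,0,0,0],
    [0,0,0,0],
    [0,0,0,0],
    [0,0,0,0],
    [0,0,0,0],
    [0,0,0,0],
    [0,0,0,0],
    [0,0,0,0]
  ],
  "gripper": 0.4,
  "newtons": 40
}}

```text
clock: 18.2
position: [0.44, 0.3319, 0.1077]
tool_rot: [3.141, 0.0, 3.081]
force: [-0.7, -0.6, 6.4]
grip_width: 0.0432
finger_force: 40.4
```

Call:
{"fn": "move_arm", "kwargs": {
  "moves": [
    [0,0,30,0],
    [0,0,90,0],
    [0,0,140,0],
    [0,0,140,0],
    [40,-60,140,0],
    [70,-120,140,0],
    [80,-180,140,0],
    [80,-240,140,0],
    [80,-300,140,0],
    [80,-300,140,0],
    [80,-300,140,0]
  ]
}}

```text
clock: 19.58
position: [0.5195, 0.0316, 0.2464]
tool_rot: [-3.141, -0.001, 3.08]
force: [0.2, 1.3, -2.7]
grip_width: 0.0434
finger_force: 42.4
```

```bash
python3 - <<'E'
from h import *
s=monitor.observe();print(s["clock"],s["position"],s["tool_rot"],s["grip_width"])
f=grab_frame("scene");g=grab_frame("top")
cv2.imwrite("pics/i.png",np.hstack([cv2.resize(g[185:285,126:226],None,fx=4,fy=4,interpolation=2),cv2.resize(f[190:290,440:540],None,fx=4,fy=4,interpolation=2)]))
E
```

```text
19.575 [0.51951994 0.03160978 0.24640168] [-3.14143835e+00 -1.32819968e-03  3.07983681e+00] 0.0434279705615207
```

View pics/i.png

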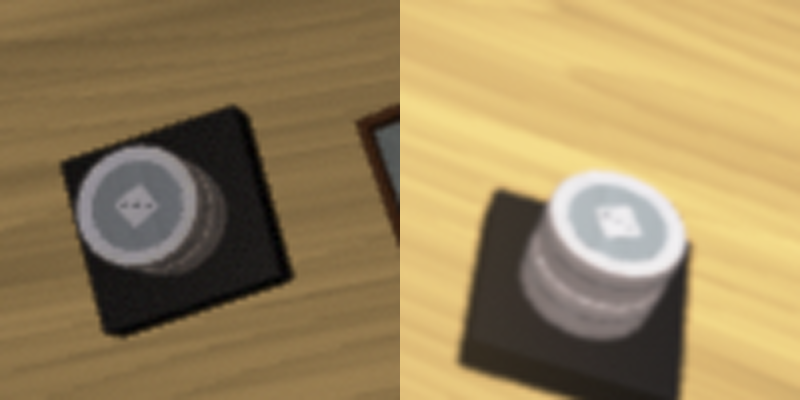

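The bare tin pile top is centred at crop (137,206) in the top view and (618,224) in the scene view. Continuing to the domino pile.

Call:
{"fn": "move_arm", "kwargs": {
  "moves": [
    [0,-60,0,0],
    [0,-120,0,0.1],
    [-20,-180,0,0.2],
    [-50,-240,0,0.2],
    [-86,-300,0,0.2],
    [-86,-365,0,0.2],
    [-86,-365,0,0.2],
    [-86,-365,0,0.2],
    [-86,-365,-50,0.2],
    [-86,-365,-75,0.2],
    [-86,-365,-75,0.2],
    [-86,-365,-75,0.2]
  ]
}}

```text
clock: 21.18
position: [0.4349, -0.3324, 0.1733]
tool_rot: [-3.141, 0.001, -3.001]
force: [0.0, -0.4, -2.1]
grip_width: 0.0431
finger_force: 42.4
```

```bash
python3 - <<'E'
from h import *
print("tinpile",ray("top",np.array([[137,206]])/4+[126,185],.086),ray("scene",np.array([[218,224]])/4+[440,190],.086))
s=monitor.observe();print(s["clock"],s["position"],s["tool_rot"],s["grip_width"])
f=grab_frame("scene");g=grab_frame("top")
cv2.imwrite("pics/j.png",np.hstack([cv2.resize(a,None,fx=4,fy=4,interpolation=2) for a in (g[140:240,405:505],f[80:180,180:280])]))
E
```

```text
tinpile [[0.43414733 0.33411685]] [[0.43759306 0.33617007]]
21.175 [ 0.43493612 -0.33238654  0.17334753] [-3.14109986e+00  1.04624393e-03 -3.00077135e+00] 0.043117087915280565
```

View pics/j.png

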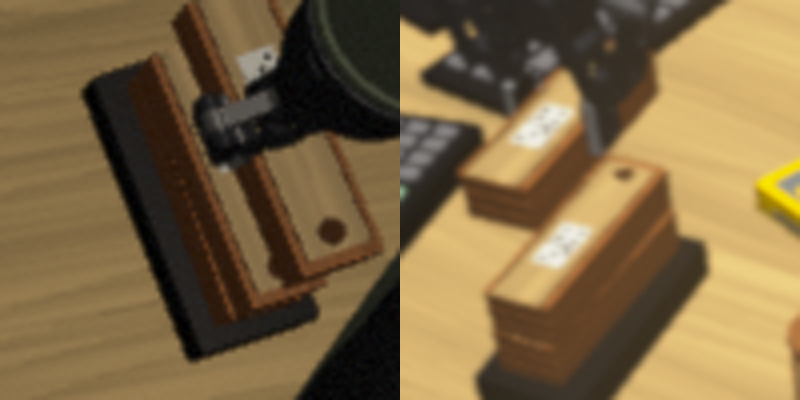

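The held domino is parallel to the pile. Comparing the near (robot-side) ends in the top view: held (383,243)/(305,275), pile (325,285)/(258,305).

```bash
python3 - <<'E'
from h import *
q=lambda P:np.array(P)/4+[405,140]
r=lambda P:np.array(P)/4+[180,80]
for n,k,A,B in(("top",q,[(383,243),(305,275)],[(325,285),(258,305)]),("scene",r,[(60,178),(125,190)],[(88,293),(147,308)])):
  for P,z in((A,.1837),(B,.094)):
    w=ray(n,k(P),z);print(n,w.mean(0).round(4),w.round(4).tolist())
E
```

```text
top [ 0.3628 -0.3427] [[0.3672, -0.3635], [0.3585, -0.3218]]
top [ 0.3602 -0.3462] [[0.3623, -0.3653], [0.3581, -0.3272]]
scene [ 0.5125 -0.3131] [[0.5171, -0.332], [0.5078, -0.2943]]
scene [ 0.5086 -0.3196] [[0.5119, -0.3389], [0.5053, -0.3002]]
```

Call:
{"fn": "move_arm", "kwargs": {
  "moves": [
    [-3,-4,-25,0],
    [-3,-4,-45,0],
    [-3,-4,-54,0],
    [-3,-4,-55,0],
    [-3,-4,-55,0]
  ]
}}

```text
clock: 21.9
position: [0.4313, -0.3374, 0.1181]
tool_rot: [-3.141, 0.001, -3.002]
force: [0.4, -0.9, -2.7]
grip_width: 0.0435
finger_force: 42.4
```

Call:
{"fn": "move_arm", "kwargs": {
  "moves": [
    [0,0,-2,0],
    [0,0,-3,0],
    [0,0,-3,0]
  ]
}}

```text
clock: 22.28
position: [0.4312, -0.3374, 0.1156]
tool_rot: [-3.141, 0.001, -3.002]
force: [-5.5, 4.7, 19.5]
grip_width: 0.043
finger_force: 45.2
```

Call:
{"fn": "move_arm", "kwargs": {
  "moves": [
    [0,0,0,0],
    [0,0,0,0],
    [0,0,0,0],
    [0,0,0,0],
    [0,0,0,0],
    [0,0,30,0],
    [0,0,80,0],
    [0,0,115,0],
    [0,0,115,0]
  ],
  "gripper": 1
}}

```text
clock: 23.4
position: [0.4318, -0.3379, 0.2317]
tool_rot: [-3.139, 0.003, -3.003]
force: [-0.2, 0.7, -0.5]
grip_width: 0.0851
finger_force: 0.0
```

Call:
{"fn": "move_arm", "kwargs": {
  "moves": [
    [213,207,0,0],
    [213,207,0,0],
    [213,207,0,0],
    [213,207,0,0],
    [213,207,0,0],
    [213,207,0,0],
    [213,207,0,0],
    [213,207,-50,0],
    [213,207,-70,0],
    [213,207,-70,0]
  ]
}}

```text
clock: 24.65
position: [0.6425, -0.1313, 0.1579]
tool_rot: [3.141, -0.003, -3.004]
force: [-0.2, -0.4, 1.3]
grip_width: 0.0854
finger_force: 0.0
```

```bash
python3 - <<'E'
from h import *
s=monitor.observe();print(s["clock"],s["position"],s["tool_rot"],s["grip_width"])
f=grab_frame("scene");g=grab_frame("top")
cv2.imwrite("pics/k.png",np.hstack([cv2.resize(a,None,fx=4,fy=4,interpolation=2) for a in (f[170:270,190:290],f[80:180,180:280])]))
E
```

```text
24.65 [ 0.64246525 -0.13131067  0.15790018] [ 3.14120184e+00 -2.91048280e-03 -3.00400082e+00] 0.08538465604011707
```

View pics/k.png

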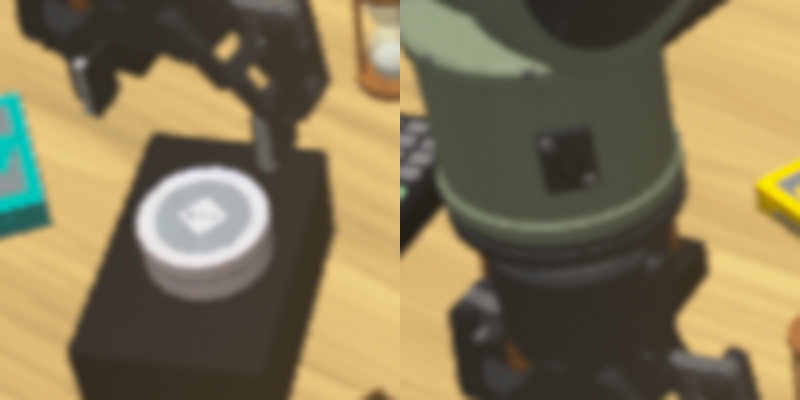

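The tin stands on the riser, top centre at crop (204,216), between the fingers.

```bash
python3 - <<'E'
from h import *
print(ray("scene",np.array([[204,216]])/4+[190,170],.098))
E
```

```text
[[ 0.64559663 -0.12548745]]
```

Call:
{"fn": "move_arm", "kwargs": {
  "moves": [
    [0,0,-40,0],
    [0,0,-64,0],
    [0,0,-66,0],
    [0,0,-66,0],
    [0,0,-66,0]
  ]
}}

```text
clock: 25.38
position: [0.6446, -0.1304, 0.0948]
tool_rot: [-3.141, 0.002, -3.003]
force: [0.7, -0.1, -0.3]
grip_width: 0.0856
finger_force: 0.0
```

Call:
{"fn": "move_arm", "kwargs": {
  "moves": [
    [0,0,0,0],
    [0,0,0,0],
    [0,0,0,0],
    [0,0,0,0],
    [0,0,0,0],
    [0,0,0,0],
    [0,0,0,0]
  ],
  "gripper": 0.65,
  "newtons": 30
}}

```text
clock: 26.25
position: [0.6442, -0.1303, 0.0943]
tool_rot: [-3.141, 0.001, -3.002]
force: [-2.9, -0.3, 8.7]
grip_width: 0.0646
finger_force: 31.0
```

Call:
{"fn": "move_arm", "kwargs": {
  "moves": [
    [0,0,30,0],
    [0,0,90,0],
    [0,0,150,0],
    [0,0,150,0],
    [-20,60,150,0],
    [-50,110,150,0],
    [-80,170,150,0],
    [-110,220,150,0],
    [-140,270,150,0],
    [-170,325,150,0],
    [-190,380,150,0],
    [-208,440,150,0]
  ]
}}

```text
clock: 27.75
position: [0.4348, 0.3109, 0.2429]
tool_rot: [-3.141, -0.0, -3.003]
force: [2.0, 0.4, -0.5]
grip_width: 0.0647
finger_force: 34.6
```

Call:
{"fn": "move_arm", "kwargs": {
  "moves": [
    [0,23,0,0],
    [0,23,-40,0],
    [0,23,-80,0],
    [0,23,-110,0],
    [0,23,-127,0],
    [0,23,-130,0],
    [0,23,-130,0]
  ]
}}

```text
clock: 28.62
position: [0.4364, 0.3328, 0.114]
tool_rot: [3.141, 0.001, -3.003]
force: [-0.6, 0.1, -0.9]
grip_width: 0.0645
finger_force: 34.7
```

Call:
{"fn": "move_arm", "kwargs": {
  "moves": [
    [0,0,-1,0],
    [0,0,-2,0],
    [0,0,-2,0]
  ]
}}

```text
clock: 29.0
position: [0.436, 0.3327, 0.1115]
tool_rot: [3.141, 0.0, -3.002]
force: [0.4, -0.5, -2.1]
grip_width: 0.0647
finger_force: 34.7
```

Call:
{"fn": "move_arm", "kwargs": {
  "moves": [
    [0,0,-1,0],
    [0,0,-2,0],
    [0,0,-2,0]
  ]
}}

```text
clock: 29.38
position: [0.4361, 0.3328, 0.1102]
tool_rot: [3.141, 0.001, -3.003]
force: [-5.1, -4.0, 19.8]
grip_width: 0.0644
finger_force: 36.6
```

Call:
{"fn": "move_arm", "kwargs": {
  "moves": [
    [0,0,0,0],
    [0,0,0,0],
    [0,0,0,0],
    [0,0,0,0],
    [0,0,30,0],
    [0,0,80,0],
    [0,0,140,0],
    [-60,50,140,0],
    [-110,90,140,0],
    [-160,130,140,0],
    [-210,170,140,0],
    [-240,210,140,0]
  ],
  "gripper": 1
}}

```text
clock: 30.88
position: [0.1989, 0.5381, 0.2496]
tool_rot: [3.141, 0.0, -3.002]
force: [1.9, 0.6, 0.7]
grip_width: 0.0854
finger_force: 0.0
```

```bash
python3 - <<'E'
from h import *
s=monitor.observe();print(s["clock"],s["position"])
f=grab_frame("scene");g=grab_frame("top")
c=lambda im,u,v:cv2.resize(im[v-50:v+50,u-44:u+44],None,fx=3,fy=3,interpolation=2)
cv2.imwrite("pics/l.png",np.vstack([np.hstack([c(g,238,140),c(g,170,235),c(g,460,190)]),np.hstack([c(f,362,300),c(f,490,250),c(f,228,150)])]))
cv2.imwrite("pics/m.png",f)
E
```

```text
30.875 [0.19892047 0.53811466 0.24960113]
```

View pics/l.png

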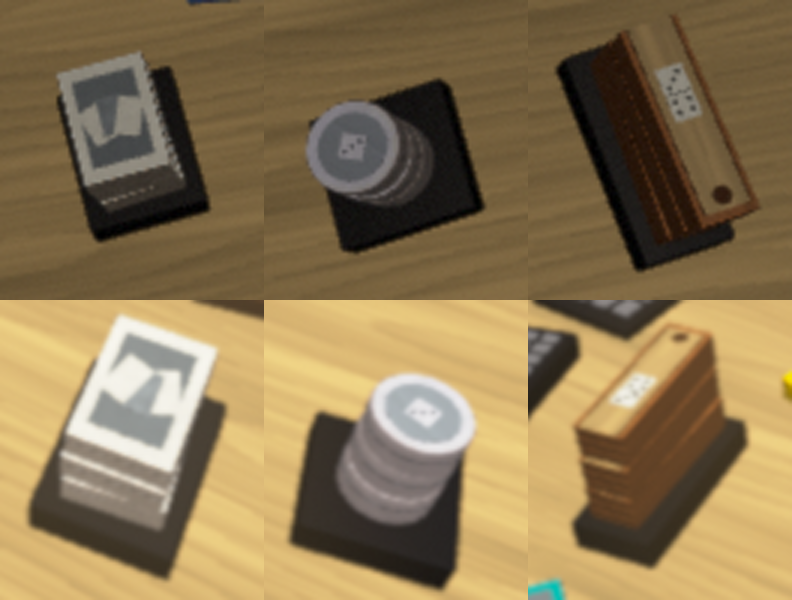

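View pics/m.png

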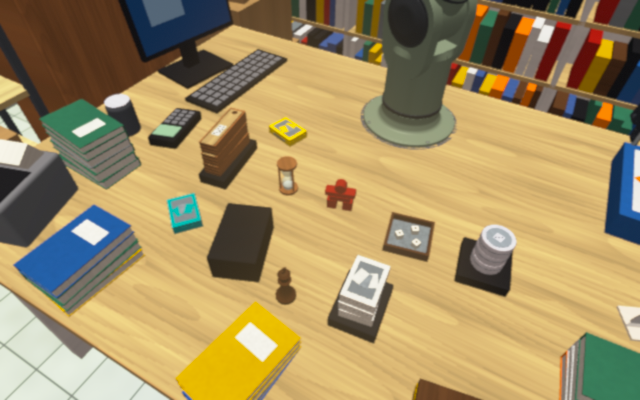

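All three stacks are squared up: card at (362,290), tin at (490,245) and domino at (228,145). The meeple (340,194), king (285,285) and timer (287,175) haven't moved, and the arm is clear.

```bash
python3 -c "
from workcell import bot
print(bot.job_done())"
```

```text
the job is handed in; nothing more can be done
None
```

The card game, tin and domino box each sit flat and squared up on their own piles in the final camera views. The meeple, king and timer stand where they were, and I handed the job in at about 31 s, with no verdict returned.

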